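Tuck the splash cover of the batch-card holder

ROBOT

A 6-joint arm with a two-finger parallel gripper is mounted at the origin on the work surface. World frame = base frame: x ahead of the robot, y to its left, z up, the work surface at z = 0. Lengths are in mm, angles in rad, forces in N, time in s.
With the tool pointing down it reaches from about 350 to 775 mm from the base axis. Payload 7.3 kg.
Tool frame: the origin (TCP) lies between the finger pads; the fingertips stand 25 mm ahead of it and the grasp point (between the pads) lies 6 mm ahead of it; z points along the fingers, y is the direction in which the jaws open and shut (so a half turn about z gives the same grasp; the last joint's range is limited). The gripper opens to 92 mm and grips with 3 to 60 N. Pads are 19 mm wide; open, the fingers measure 130 mm over their backs; the gripper's body (75 mm by 190 mm) begins 47 mm behind the grasp point.
Start: joints at [0.958, 0.342, 1.524, -0, 1.275, -0.146], TCP at [236.254, 468.856, 251.741] pointing down, gripper open.
Joint ranges: [-2.53, 2.53], [-0.77, 2.02], [0.04, 2.7], [-1, 4.14], [0.28, 2.66], [-3.11, 3.11]. Speed limits (rad/s): [2.57, 2.57, 3.14, 3.14, 3.14, 3.14].

INTERFACE

Orientations are given as [roll, pitch, yaw] about the fixed x, y, z axes, in that order (R = Rz(yaw) Ry(pitch) Rx(roll)).
In Python, from plant import get_obs, capture, calibration, close_job gives the robot as it stands. The module is installed in compiled form; this text tells all that it offers.
- The arm moves only by the shell command python3 -m jog 'ROWS'. ROWS is JSON, one flat list of numbers, 5 for each row, row after row: the closure, from 0 (fully open) to 1 (shut), then the shift along the tool's x, y, z in mm, then the turn about the tool's z in degrees. In form: [fingers, tx, ty, tz, yaw, fingers, tx, ty, tz, yaw, ...]. A call has 1 to 5 rows; each row shifts and turns the pose as measured when the row begins, along the tool's axes as they then stand; what a row does not reach is not made up. A row lasts 1/10 s, in which the tool goes at most 50 mm and 8.59 degrees, less where a joint would pass 70% of its speed; a pose out of reach is approached as far as the arm can. A call is refused whole if a number of a shift passes 50 or a number of a turn 8.59, either way. A call with a gripper value outside its range is refused whole. The fingers move at their own pace and stop on an object; the grip force is fixed at half the most. Time passes only in rows, so rows that do not move let the fingers close. It gives the time, the measured TCP pose, the force and the opening at its end, in the units of the state.
- get_obs(): the state, without advancing time (a new reading comes with each control period).
- capture(name): name is "side" or "top"; returns (picture, depth): 420x560x3 uint8, red, green, blue; 420x560 float32, mm along the optical axis (not along the pixel's ray), 0 where there is no reading.
- calibration(name): a dict with "fovy" (degrees; the focal length in pixels is half the picture's height over the tangent of half this angle, whatever the lens; pixels are square), "cx", "cy" (the principal point, pixels), "k1" (the pictures are not rectified: a ray, as slopes to the right and down, at radius r is drawn at 1 + k1 r^2 times it, then the intrinsics apply), "R" (3x3) and "t" (3): a world point X has camera coordinates R X + t. Camera axes: x right, y down, z forward; pixel columns grow to the right and rows downward; lengths in mm; the calibration is good to about 2 mm. A picture is of the moment at which its call begins. calibration takes no time and is no camera call.
- close_job(): hands the job in, once; it reports no verdict.
The state is a dict: "time": time; "joint_positions": joint angles; "dq": joint speeds; "tau": joint torques, N m; "tool_pos": TCP position; "tcp_rot": TCP orientation; "contact_force": force on the tool from outside, world axes, zero at the start; "moment": the same for the moment, N m; "grip_width": finger opening in mm.
Only numpy, scipy, OpenCV 4.12 (cv2) and the standard library are available. Lean on these libraries where they do the work, as an engineer would, in place of code of your own. Each camera call takes 0.05 s, during which the arm holds its last target.

TASK

Close the card holder on the packing table: push its upright splash cover over from the outside until it lies flat on the card, then, still pressing it down, push it along by its raised thumb step until its free edge is tucked fully home beneath the retaining lip, and let go so that it stays shut by itself. Only push and press with the fingers: do not pinch the cover or touch its inner side, and leave the jars and other loose things standing where they are.

Things in the scene. Friction and masses are not known exactly. Their poses are not given: they have to be found in the camera images.
- holder: Grey plastic batch-card holder, fixed to the table: base plate 184 x 136 mm, 10 mm thick, white card on it. Origin: on the table surface under its middle. Its +x axis points from the hinged end to the lip end, its z up. It stands turned anyhow up to about 50 degrees either way from pointing straight away from the robot.
- hinge_mid (a point): Middle of the cover's hinge line (parallel to the holder's y axis, 16 mm above the table) when the cover is slid fully back; fixed on the holder. The hinge pin rides in 22 mm slots in two side ears (top 23 mm above the table), so the line moves along holder +x by joint pin.
- cover (a joint): Angle of the white plastic splash cover, rad: 0 lying flat over the card, about 1.6 standing upright (start 1.35 to 1.85), limit 2.1. Plate 112 mm wide (holder y), 4 mm thick. Closed, it reaches from the hinge towards holder +x, its outer face on top, 18 mm above the table. A spring (0.12 N m/rad, slack when upright) lifts it whenever nothing holds it down: 2 to 4 N, 65 mm from the hinge, folds it flat.
- pin (a joint): Slide of the cover with its hinge pin along holder +x, towards the lip, m: 0 fully back (start 0 to 0.003), 0.022 fully home against the stop. Friction about 5 N holds it wherever it is left. The edge goes under the lip only if the cover is held down flat while it slides; slid too soon, the edge lands on top of the lip.
- step_foot (a point): Foot of the thumb step on the cover's outer face, mid-width, 78 mm from the hinge line. The step is a raised bar 100 mm wide and 6 mm high whose steep side faces the hinge (push here, towards the lip) and whose other side slopes down to the face over 20 mm.
- cover_edge (a point): Middle of the cover's free edge, mid-thickness, 117 mm from the hinge line.
- lip_mid (a point): Middle of the front edge of the retaining lip, a fixed bar across the holder's far end, 124 mm long, running 26 mm from here in holder +x. Its underside is 23 mm above the table, its top 28 mm; a flared mouth (up to 32 mm high) leads in. With the pin fully back the lying cover's edge stops 7 mm short of it.
- liner: Inner lining of the cover, 109 x 106 mm, on the face that looks at the card when closed and towards holder +x when the cover stands up. Its origin lies on the hinge line. The fingers must not touch it.
- full_jar: Filled olive jar with a screw lid, 76 mm across and 105 mm tall, loose; origin under its middle. A bystander.
- empty_jar: Open clear jar, 80 mm across and 100 mm tall, loose; origin under its middle. A bystander.
- tape_roll: Yellow tape roll lying flat, 68 mm across, 24 mm high, loose; origin under its middle. A bystander.
- jar_lid: Loose jar lid lying flat, 72 mm across, 12 mm high, loose; origin under its middle. A bystander.
- card_tin: Small dark steel tin, 34 x 60 mm, 22 mm high, loose; origin under its middle. A bystander.
- scoop: Loose spoon lying at the table's right side. A bystander.
There are look-alikes about, which are no part of the job. What is meant by the holder is not turquoise, and is the smaller of those in its own colour.

How it is judged:
By the outcome, as a careful person would: the job done as asked, in the order asked, and still so for the second after the job is handed in, with the robot touching nothing.
It also fails if it takes over 38 s, if anything falls off the work surface, if the arm or the gripper's body presses on something with over 40 N, if the wrist force passes 120 N, or if a joint passes its speed limit or range.

## Working session

There is one attempt and no reset: what is moved stays moved. The work goes in short steps, Python scripts to look and compute and a shell command to move; the robot and the scene stay as the last step left them, time stands still between calls to the robot, and variables do not carry over. Pictures are saved under pics/ and viewed, and the job is handed in when it is done.

```bash
mkdir -p pics; ls; python3 - <<'E'
from plant import *
import cv2,numpy as np
o=get_obs();print({k:np.round(v,3).tolist() for k,v in o.items()})
for n in("top","side"):
    p,d=capture(n);np.savez(f"{n}0.npz",p=p,d=d);cv2.imwrite(f"pics/{n}0.png",p[:,:,::-1]);c=calibration(n);print(n,c)
E
```

```text
pics
{'time': 0.0, 'joint_positions': [0.958, 0.343, 1.525, 0.0, 1.275, -0.146], 'dq': [-0.0, -0.002, -0.001, 0.0, -0.001, -0.0], 'tau': [-0.0, -43.124, -24.422, 0.072, 0.056, -0.0], 'tool_pos': [236.01, 468.547, 251.057], 'tcp_rot': [-3.14, -0.0, 2.675], 'contact_force': [0.199, 0.914, 1.123], 'moment': [-0.018, 0.018, -0.001], 'grip_width': 92.132}
top {'fovy': 42.28480232990414, 'cx': 273.10186828343285, 'cy': 201.81426786189405, 'k1': -0.004411761930977918, 'R': array([[ 0.01315774, -0.99989613,  0.00588176],
       [-0.97218608, -0.01416829, -0.23378087],
       [ 0.23383992, -0.00264214, -0.97227152]]), 't': array([ -48.12233142,  558.96813641, 1250.86145022])}
side {'fovy': 55.36351323183845, 'cx': 279.1649068550089, 'cy': 205.21446691822115, 'k1': -0.11859258094496808, 'R': array([[ 0.94399559, -0.32969714,  0.01311985],
       [-0.24972538, -0.73987693, -0.6246754 ],
       [ 0.21566077,  0.58641446, -0.7807743 ]]), 't': array([-531.21069609,  134.48583634, 1107.94546659])}
```

View pics/top0.png

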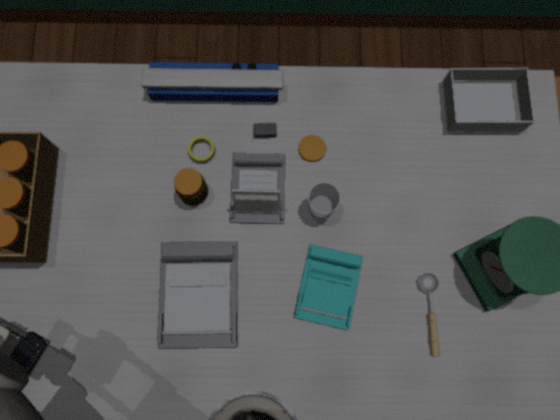

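View pics/side0.png

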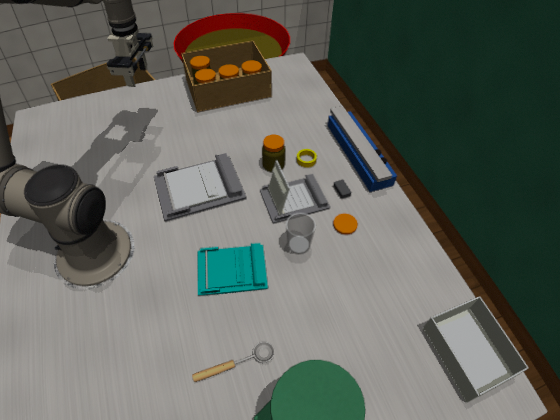

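Candidates for the holder: small grey with an upright cover at top (258,187), side (295,197); larger grey at top (198,295), side (200,186); turquoise at top (328,287), side (232,268). The description (not turquoise, smaller of the grey ones) picks (258,187). I'll check it in a close crop.

```bash
cat > h.py <<'E'
import numpy as np,cv2
from plant import *
def K(c):
    f=210/np.tan(np.radians(c['fovy']/2));return f
def proj(n,X):
    c=calibration(n);X=np.atleast_2d(X);Y=X@np.array(c['R']).T+c['t'];s=Y[:,:2]/Y[:,2:];r2=(s**2).sum(1,keepdims=True)
    return s*(1+c['k1']*r2)*K(c)+[c['cx'],c['cy']]
def ray(n,uv):
    c=calibration(n);uv=np.atleast_2d(uv).astype(float);d=(uv-[c['cx'],c['cy']])/K(c);s=d.copy()
    for _ in range(20): s=d/(1+c['k1']*(s**2).sum(1,keepdims=True))
    v=np.c_[s,np.ones(len(s))];R=np.array(c['R']);return -R.T@np.array(c['t']),v@R   # origin, dirs (depth-scaled)
def onz(n,uv,z):
    o,v=ray(n,uv);return o+v*((z-o[2])/v[:,2])[:,None]
def dep(n,uv,d):
    o,v=ray(n,uv);return o+v*np.asarray(d).reshape(-1,1)
E
python3 - <<'E'
import numpy as np,cv2
p=np.load('top0.npz')['p'];q=np.load('side0.npz')['p']
a=cv2.convertScaleAbs(p[135:240,190:350],alpha=1.5);cv2.imwrite('pics/ct0.png',cv2.resize(a,None,fx=5,fy=5,interpolation=2)[:,:,::-1])
a=cv2.convertScaleAbs(q[120:260,220:380],alpha=1.3);cv2.imwrite('pics/cs0.png',cv2.resize(a,None,fx=4,fy=4,interpolation=2)[:,:,::-1])
E
```

```text
(no output)
```

View pics/ct0.png

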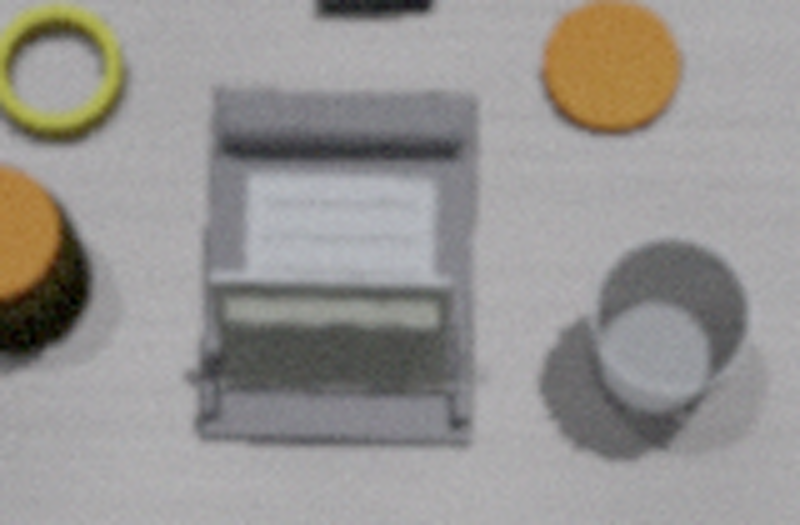

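View pics/cs0.png

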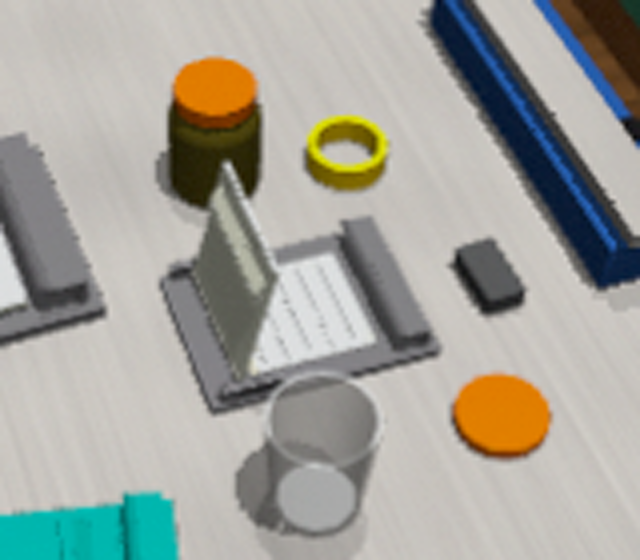

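The crop confirms it: smaller grey holder, cover upright at crop-top row ~280–390, lip at the far end (crop row ~145), ears at crop (210,390) and (460,400). Now I'll measure.

```bash
python3 - <<'E'
from h import *
ct=lambda *a:np.array(a)/5+[190,135]-0.4
cs=lambda *a:np.array(a)/4+[220,120]-0.375
print('top base near L,R z=10',onz('top',ct([200,430],[470,436]),10).round(1).tolist())
print('near bottom z=0',onz('top',ct([200,438],[470,444]),0).round(1).tolist())
print('far L,R (z~0)',onz('top',ct([216,90],[477,95]),10).round(1).tolist())
print('side base near R,far R, nearL', onz('side',cs([215,408],[438,350],[163,285]),5).round(1).tolist())
print('lip top ends front z28 top?',onz('top',ct([222,138],[460,142]),28).round(1).tolist())
print('step ears',onz('top',ct([210,360],[455,385]),23).round(1).tolist())
# depth-based points
D=np.load('top0.npz')['d']; S=np.load('side0.npz')['d']
v,u=np.mgrid[135:240,190:350];uv=np.c_[u.ravel(),v.ravel()]
P=dep('top',uv,D[135:240,190:350].ravel());P=P[D[135:240,190:350].ravel()>0]
v,u=np.mgrid[120:260,220:380];uv=np.c_[u.ravel(),v.ravel()]
d=S[120:260,220:380].ravel();Q=dep('side',uv,d)[d>0]
np.savez('pc.npz',P=P,Q=Q)
for n,A in(('top',P),('side',Q)):
    print(n,'table z median',np.median(A[:,2]).round(1))
    # base plate points: z 7..12
    m=(A[:,2]>7)&(A[:,2]<14);B=A[m]
    (c,s,a)=cv2.minAreaRect(B[:,:2].astype(np.float32));print('plate',c,s,a,m.sum())
# side labelled z image
E
python3 - <<'E'
import sys;sys.path.insert(0,'.')
from h import *
z=np.load('pc.npz')
import cv2
im=np.zeros((600,800,3),np.uint8)
for k,A in((0,z['P']),(400,z['Q'])):
    for x,y,h in A:
        c=int(200+(130-y)*1.2)if 0 else int(200+(60-y)*1.0);r=int(300-(x-620)*1.2)
        if 0<=r<600 and 0<=c<400: im[r,c+k]=cv2.applyColorMap(np.uint8([[np.clip(h*2+20,0,255)]]),2)[0,0]
cv2.imwrite('pics/pc.png',im)
E
```

```text
top base near L,R z=10 [[523.1, 68.0, 10.0], [521.9, -67.6, 10.0]]
near bottom z=0 [[521.0, 68.7, 0.0], [519.8, -67.8, 0.0]]
far L,R (z~0) [[702.6, 65.5, 10.0], [701.9, -69.6, 10.0]]
side base near R,far R, nearL [[522.2, -64.1, 5.0], [700.4, -66.7, 5.0], [522.0, 62.1, 5.0]]
lip top ends front z28 top? [[670.9, 60.3, 28.0], [670.6, -60.7, 28.0]]
step ears [[556.2, 63.2, 23.0], [545.2, -59.5, 23.0]]
top table z median 3.3
plate (615.613525390625, -31.964767456054688) (275.5112609863281, 412.9865417480469) 0.8442105650901794 2263
side table z median 1.8
plate (652.8568725585938, 70.314697265625) (587.0949096679688, 503.5125427246094) 74.3774185180664 2060
```

View pics/pc.png

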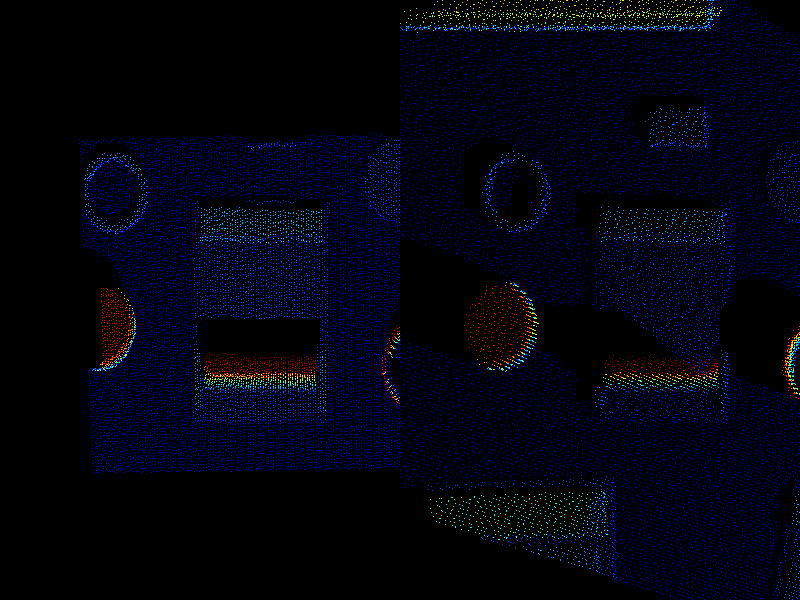

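```bash
python3 - <<'E'
from h import *
z=np.load('pc.npz')
for n in 'PQ':
    A=z[n];
    m=(abs(A[:,1])<45)&(A[:,0]>525)&(A[:,0]<715);B=A[m]
    print(n)
    for lo in range(525,715,5):
        s=B[(B[:,0]>=lo)&(B[:,0]<lo+5)]
        if len(s): print(lo,len(s),np.percentile(s[:,2],[10,50,90]).round(1),end=' | ')
    print()
    F=B[(B[:,2]>32)&(B[:,2]<125)&(B[:,0]<600)]
    X=np.c_[np.ones(len(F)),F[:,2]-16,F[:,1]];k=np.linalg.lstsq(X,F[:,0],rcond=None)[0];r=F[:,0]-X@k
    g=abs(r)<3*np.median(abs(r))+.5;k=np.linalg.lstsq(X[g],F[g,0],rcond=None)[0]
    print('cover x=%.1f+%.4f(z-16)+%.4f y'%tuple(k),'tilt deg',np.degrees(np.arctan(k[1])),'zmax',B[:,2].max(),'std',r[g].std())
    t=A[(A[:,2]>60)&(A[:,0]>525)&(A[:,0]<600)&(abs(A[:,1]+2)<62)];print('cover y range',np.percentile(t[:,1],[1,99]),'x',np.percentile(t[:,0],[1,99]))
E
```

```text
P
525 70 [ 8.9 11.2 15. ] | 530 68 [ 7.2 11.8 14.7] | 535 73 [ 7.9 11.  14.6] | 540 101 [ 8.1 13.2 22.4] | 545 142 [21.2 31.3 42.1] | 550 155 [44.9 54.4 68.3] | 555 223 [ 69.1  93.3 106.9] | 560 111 [106.7 111.  116.5] | 565 153 [114.  123.  131.4] | 570 52 [127.8 130.  133.6] | 575 2 [123.6 123.8 124.1] | 600 4 [15.2 16.  16.3] | 605 65 [ 8.  11.8 15.5] | 610 71 [ 8.6 11.4 15.9] | 615 66 [ 8.9 11.8 14.8] | 620 70 [ 9.1 11.8 15.3] | 625 67 [ 8.6 12.5 14.4] | 630 72 [ 8.8 12.3 16.1] | 635 59 [ 9.3 12.6 15.6] | 640 68 [ 8.7 11.8 16. ] | 645 64 [ 9.2 12.1 16.3] | 650 66 [ 8.5 11.5 15.3] | 655 64 [ 8.4 11.7 15. ] | 660 63 [ 7.2 10.9 14.7] | 665 92 [ 8.2 13.  32.7] | 670 116 [ 8.4 27.4 33.5] | 675 69 [25.3 29.1 32.3] | 680 63 [25.1 29.5 32.3] | 685 55 [24.9 29.5 32.4] | 690 73 [25.6 28.8 31.7] | 695 9 [22.4 26.9 29. ] | 700 20 [ 7.9 11.3 14.8] | 705 42 [-1.8  2.5  6.9] | 710 64 [-2.1  0.9  5. ] | 
cover x=545.3+0.1807(z-16)+0.0031 y tilt deg 10.240120904097433 zmax 136.04426955628423 std 2.150298199205046
cover y range [-55.77888694  54.03334033] x [552.98061631 574.24447252]
Q
525 37 [ 8
[... 448 characters left out ...]
0 35 [ 9.3 10.  13.6] | 615 34 [ 7.5 10.9 13.1] | 620 41 [ 9.1 11.3 13.8] | 625 30 [ 8.9 10.6 13.2] | 630 40 [ 7.8 10.7 13.2] | 635 33 [ 9.1 11.1 13.7] | 640 37 [ 9.5 11.  13.7] | 645 37 [ 9.8 11.6 13.5] | 650 36 [ 8.2 11.  14. ] | 655 27 [ 8.6 11.  12.6] | 660 39 [ 7.6  9.6 12.7] | 665 55 [ 8.6 10.7 31.4] | 670 62 [ 8.9 12.9 31.2] | 675 40 [25.7 28.2 30.5] | 680 34 [25.8 28.4 29.8] | 685 39 [25.1 28.  30.5] | 690 33 [25.6 27.4 29.6] | 695 6 [25.8 26.6 27.4] | 705 20 [-1.5  0.4  3. ] | 710 30 [-1.9  0.3  2.3] | 
cover x=545.1+0.1817(z-16)+0.0104 y tilt deg 10.299817446661667 zmax 132.39509634464787 std 1.8810342938560338
cover y range [-57.61254262  53.01609096] x [553.77827185 572.48412813]
```

Holder pose from the measurements: centre ≈ (612,−1), yaw ≈ −0.7°, hinge x ≈ 546–547, lip front ≈ 671. The cover already leans about 10° past vertical towards the lip. I'll work with closed jaws along world x, which keeps the gripper body narrow in y and clear of the jars. Turn first, closing the fingers.

```bash
python3 -m jog '[1,0,0,0,8.5,1,0,0,0,8.5,1,0,0,0,8.5,1,0,0,0,8.5,1,0,0,0,8.5]'; python3 -m jog '[1,0,0,0,8.5,1,0,0,0,8.5,1,0,0,0,5]'
```

```text
time: 0.6
tool_pos: [235.3, 467.6, 248.9]
tcp_rot: [-3.136, 0.004, 1.92]
contact_force: [0.0, 0.1, 0.4]
grip_width: 56.5
time: 0.9
tool_pos: [234.9, 467.0, 247.6]
tcp_rot: [-3.136, 0.008, 1.528]
contact_force: [-0.0, -0.5, 0.1]
grip_width: 32.5
```

```bash
python3 - <<'E'
from h import *
z=np.load('pc.npz')
for n,lo,hi in(('full',85,200),('empty',-200,-85)):
    A=np.r_[z['P'],z['Q']];m=(A[:,1]>lo)&(A[:,1]<hi)&(A[:,2]>50)&(A[:,0]>500)&(A[:,0]<680);print(n,A[m].min(0).round(),A[m].max(0).round())
o=get_obs();print(o['tool_pos'],o['tcp_rot'],o['contact_force'],o['grip_width'],o['time'])
E
```

```text
full [561. 122.  50.] [635. 195. 116.]
empty [ 525. -200.   50.] [ 605. -122.  107.]
[234.91235005 466.95577551 247.58527398] [-3.1364526   0.00799594  1.52754585] [-0.03382751 -0.46393819  0.11524402] 32.519638800993285 0.9
```

```bash
python3 -m jog '[1,-43,25,0,-2,1,-43,25,0,0,1,-43,25,0,0,1,-43,25,0,0,1,-43,25,0,0]'; python3 -m jog '[1,-43,25,0,0,1,-43,25,0,0,1,-43,25,0,0,1,-43,25,0,0,1,-43,25,0,0]'
```

```text
time: 1.4
tool_pos: [355.3, 249.6, 246.2]
tcp_rot: [-3.134, 0.008, 1.571]
contact_force: [1.2, 0.3, -1.2]
grip_width: 0.7
time: 1.9
tool_pos: [478.7, 31.9, 246.4]
tcp_rot: [-3.132, 0.008, 1.571]
contact_force: [-0.2, 1.1, -0.4]
grip_width: 0.4
```

```bash
python3 -m jog '[1,-33,16,0,0.7,1,0,0,45,0,1,0,0,45,0,1,0,0,42,0,1,0,0,4,0]'
python3 - <<'E'
from h import *
o=get_obs();print(o['tool_pos'],o['tcp_rot'])
p,d=capture('side');cv2.imwrite('pics/s1.png',cv2.resize(p[60:270,180:400],None,fx=3,fy=2.8)[:,:,::-1])
E
```

```text
time: 2.4
tool_pos: [498.2, -11.7, 106.9]
tcp_rot: [-3.138, 0.01, 1.548]
contact_force: [-0.2, 0.3, -0.3]
grip_width: 0.3
[498.22654797 -11.74630811 106.89245395] [-3.13797309  0.01007101  1.54808299]
```

View pics/s1.png

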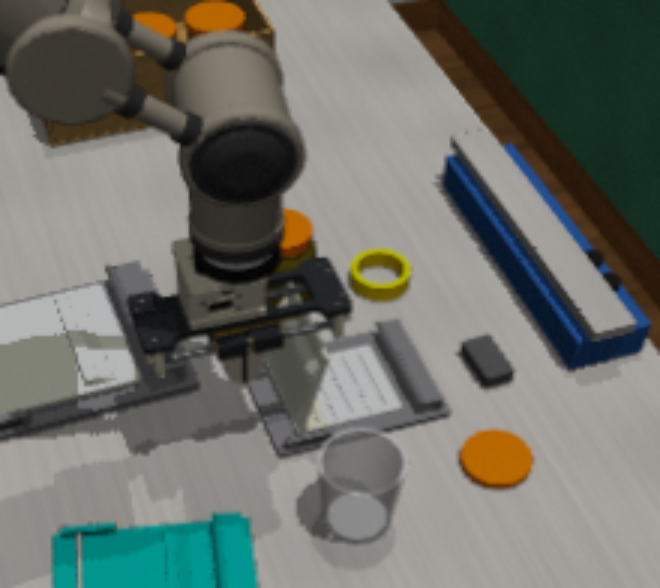

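The fingers are behind the cover's outer side with the body above its top edge, and the jars are clear. Now centring and approaching.

```bash
python3 -m jog '[1,10,15,0,-0.6,1,0,10,0,0,1,0,8,0,0]'
```

```text
time: 2.75
tool_pos: [535.4, -2.3, 113.3]
tcp_rot: [3.138, 0.011, 1.56]
contact_force: [0.1, -0.7, 0.2]
grip_width: 0.4
```

```bash
python3 -m jog '[1,0,0,6,0,1,0,0,0,0]'; python3 -m jog '[1,0,6,1,0,1,0,8,1,0]'
```

```text
time: 2.95
tool_pos: [537.4, -2.6, 109.3]
tcp_rot: [3.133, 0.012, 1.56]
contact_force: [-0.4, -0.0, 0.1]
grip_width: 0.7
time: 3.15
tool_pos: [550.7, -2.9, 107.8]
tcp_rot: [3.135, 0.012, 1.56]
contact_force: [-1.0, 0.7, -0.4]
grip_width: 0.1
```

```bash
python3 -m jog '[1,0,6,5,0,1,0,6,6,0]'
python3 - <<'E'
from h import *
p,d=capture('side');cv2.imwrite('pics/s2.png',cv2.resize(p[120:260,220:380],None,fx=4,fy=4)[:,:,::-1])
E
```

```text
time: 3.35
tool_pos: [564.7, -3.5, 97.2]
tcp_rot: [3.133, 0.012, 1.559]
contact_force: [-0.5, 1.0, 1.5]
grip_width: 0.6
```

View pics/s2.png

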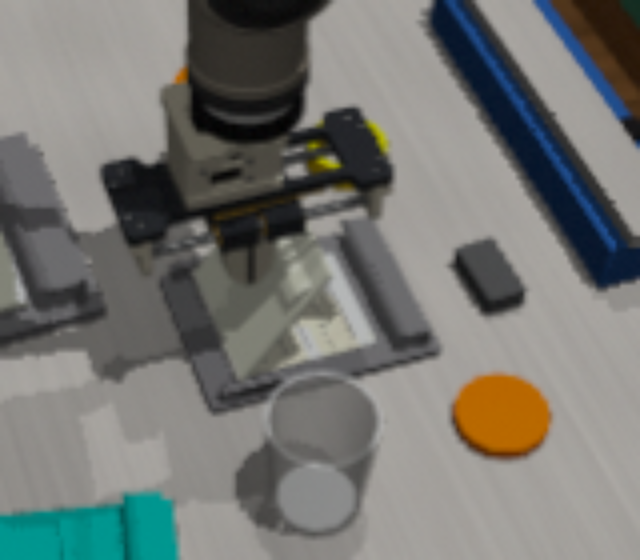

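The cover leans well over (crop (300,290)) with the fingertips on its outer face, hinge side of the step. Continuing along the arc.

```bash
python3 -m jog '[1,0,6,7,0,1,0,7,9,0]'; python3 -m jog '[1,0,5,9,0,1,0,4,9,0]'
```

```text
time: 3.6
tool_pos: [579.0, -3.9, 79.5]
tcp_rot: [3.133, 0.012, 1.559]
contact_force: [-1.9, -0.1, 1.4]
grip_width: -0.1
time: 3.8
tool_pos: [590.0, -4.3, 60.1]
tcp_rot: [3.131, 0.012, 1.559]
contact_force: [0.2, 2.0, 3.8]
grip_width: 0.5
```

```bash
python3 -m jog '[1,1,1,8,0,1,0,0,6,0]'; python3 -m jog '[1,1,0,4,0,1,0,0,4,0]'
```

```text
time: 4.0
tool_pos: [592.9, -3.8, 44.7]
tcp_rot: [3.129, 0.013, 1.559]
contact_force: [0.2, -0.2, 3.3]
grip_width: -0.1
time: 4.2
tool_pos: [594.4, -3.8, 39.3]
tcp_rot: [3.125, 0.015, 1.56]
contact_force: [-5.1, 1.0, 36.5]
grip_width: 0.2
```

```bash
python3 - <<'E'
from h import *
o=get_obs();print(o['tool_pos'],o['contact_force'])
p,d=capture('side');cv2.imwrite('pics/s3.png',cv2.resize(p[120:260,220:380],None,fx=4,fy=4)[:,:,::-1])
E
```

```text
[594.38327326  -3.78422004  39.25657864] [-5.08001818  0.98470193 36.53167566]
```

View pics/s3.png

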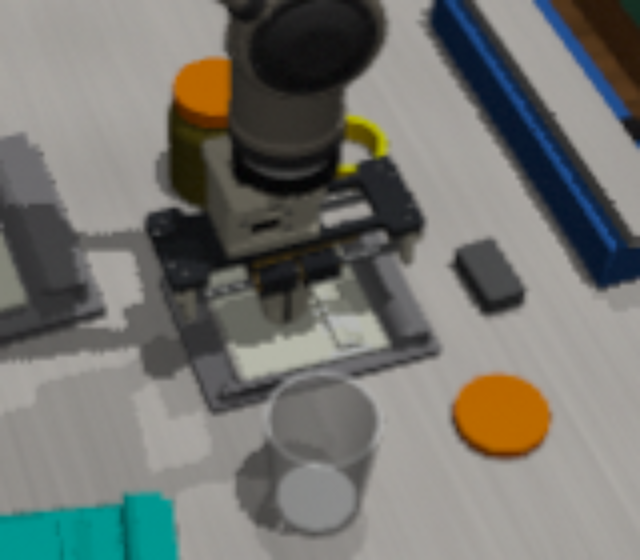

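The cover lies flat but I'm pressing harder than needed (36 N). I'll ease off and feel for the step.

```bash
python3 -m jog '[1,1,1,0,0]';python3 -m jog '[1,0,3,0.5,0]'
```

```text
time: 4.35
tool_pos: [596.4, -3.3, 42.2]
tcp_rot: [3.121, 0.016, 1.56]
contact_force: [-5.3, -3.6, 10.6]
grip_width: 0.6
time: 4.45
tool_pos: [598.7, -3.4, 42.8]
tcp_rot: [3.122, 0.016, 1.56]
contact_force: [-3.9, 1.0, 5.0]
grip_width: 0.5
```

```bash
python3 -m jog '[1,0,3,2,0]';python3 -m jog '[1,0,3,2,0]';python3 -m jog '[1,0,3,2,0]'
```

```text
time: 4.55
tool_pos: [600.8, -3.3, 41.7]
tcp_rot: [3.124, 0.016, 1.56]
contact_force: [-6.2, 0.1, 13.4]
grip_width: 0.6
time: 4.65
tool_pos: [603.3, -3.3, 41.1]
tcp_rot: [3.124, 0.016, 1.56]
contact_force: [-4.7, -0.3, 18.8]
grip_width: 0.6
time: 4.75
tool_pos: [606.3, -3.4, 40.9]
tcp_rot: [3.123, 0.016, 1.56]
contact_force: [-5.5, 0.3, 20.4]
grip_width: 0.3
```

```bash
python3 -m jog '[1,0,3,1.5,0]';python3 -m jog '[1,0,3,1.5,0]';python3 -m jog '[1,0,3,1.5,0]'
python3 - <<'E'
from h import *
p,d=capture('side');cv2.imwrite('pics/s4.png',cv2.resize(p[150:240,250:350],None,fx=6,fy=6)[:,:,::-1])
p,d=capture('top');cv2.imwrite('pics/t4.png',cv2.resize(p[135:240,190:350],None,fx=5,fy=5)[:,:,::-1])
E
```

```text
time: 4.85
tool_pos: [609.3, -3.4, 41.4]
tcp_rot: [3.123, 0.016, 1.56]
contact_force: [-6.0, -0.3, 16.1]
grip_width: 0.5
time: 4.95
tool_pos: [612.0, -3.4, 41.5]
tcp_rot: [3.123, 0.017, 1.56]
contact_force: [-5.0, 0.2, 15.0]
grip_width: 0.3
time: 5.05
tool_pos: [614.6, -3.4, 41.5]
tcp_rot: [3.123, 0.017, 1.561]
contact_force: [-5.0, 0.8, 14.8]
grip_width: 0.6
```

View pics/s4.png

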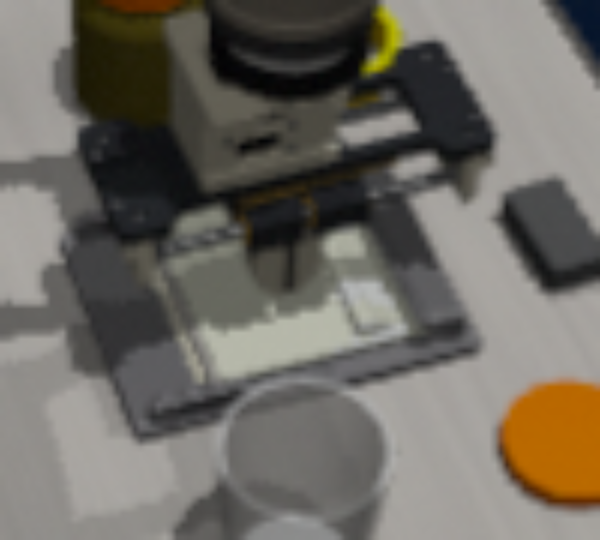

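```bash
python3 -m jog '[1,0,3,1.5,0]';python3 -m jog '[1,0,3,1.5,0]';python3 -m jog '[1,0,3,1.5,0]';python3 -m jog '[1,0,3,1.5,0]';python3 -m jog '[1,0,3,1.5,0]'
```

```text
time: 5.25
tool_pos: [617.4, -3.4, 41.5]
tcp_rot: [3.123, 0.017, 1.561]
contact_force: [-6.1, 0.6, 14.7]
grip_width: 0.6
time: 5.35
tool_pos: [618.1, -3.3, 41.0]
tcp_rot: [3.128, 0.017, 1.561]
contact_force: [-14.7, -0.4, 17.4]
grip_width: 0.7
time: 5.45
tool_pos: [618.3, -3.3, 40.6]
tcp_rot: [3.135, 0.017, 1.562]
contact_force: [-13.7, -0.1, 23.0]
grip_width: 0.5
time: 5.55
tool_pos: [618.4, -3.2, 40.5]
tcp_rot: [3.141, 0.017, 1.562]
contact_force: [-14.1, -0.8, 23.2]
grip_width: 0.1
time: 5.65
tool_pos: [618.6, -3.2, 40.5]
tcp_rot: [-3.136, 0.017, 1.562]
contact_force: [-13.0, -0.6, 23.9]
grip_width: 0.9
```

```bash

python3 - <<'E'
from h import *
p,d=capture('side');cv2.imwrite('pics/s5.png',cv2.resize(p[150:240,250:350],None,fx=6,fy=6,interpolation=2)[:,:,::-1]);np.savez('side5.npz',p=p,d=d)
p,d=capture('top');cv2.imwrite('pics/t5.png',cv2.convertScaleAbs(cv2.resize(p[140:235,215:305],None,fx=6,fy=6,interpolation=2)[:,:,::-1],alpha=1.5));np.savez('top5.npz',p=p,d=d)
E
```

```text
(no output)
```

View pics/s5.png

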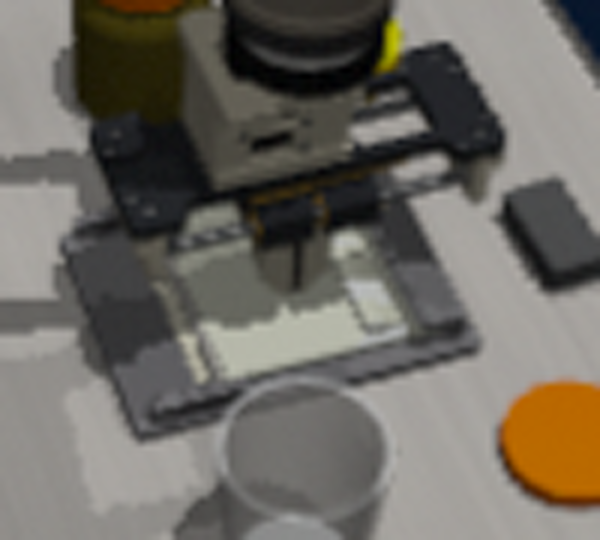

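View pics/t5.png

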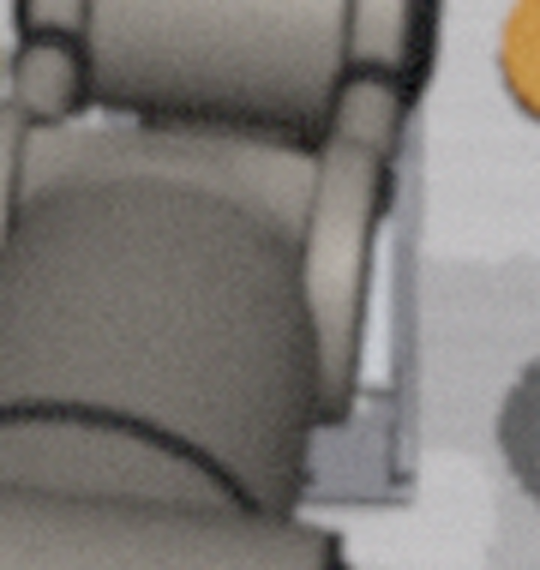

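```bash

python3 - <<'E'
from h import *
print('top hinge end',onz('top',[[215+372/6-.4,140+391/6-.4]],18).round(1))
cs=lambda *a:np.array(a)/6+[250,150]-.4
L=['face near corner','strip near corner','step near foot?','step near far foot?','free edge corner','lip front bottom','lip end top']
for n,r in zip(L,onz('side',cs([217,378],[200,384],[365,335],[385,330],[408,335],[425,330],[462,325]),18)):print(n,r.round(1))
# predicted pixels in side crop: cover corners for pin values
for pin in(0,10,13,22):
    h=546.5+pin
    pts=[[h,-57,18],[h+78,-51,18],[h+98,-51,18],[h+117,-57,18],[h+117,-57,16]]
    print(pin,((proj('side',pts)-[250,150]+.4)*6).round(0).tolist())
print('lip',((proj('side',[[671,-63,23],[671,-63,28],[697,-63,28],[667,-63,32]])-[250,150]+.4)*6).round().tolist())
E
python3 - <<'E'
import cv2,numpy as np
p=np.load('side5.npz')['p'];a=cv2.convertScaleAbs(p[180:220,275:335],alpha=1.3)
cv2.imwrite('pics/s5z.png',cv2.resize(a,None,fx=12,fy=12,interpolation=2)[:,:,::-1])
E
```

```text
top hinge end [[563.7 -49.4  18. ]]
face near corner [564.5 -53.5  18. ]
strip near corner [555.3 -54.3  18. ]
step near foot? [644.  -51.7  18. ]
step near far foot? [654.7 -51.9  18. ]
free edge corner [664.5 -58.6  18. ]
lip front bottom [673.9 -58.4  18. ]
lip end top [692.8 -61.4  18. ]
0 [[185.0, 393.0], [328.0, 344.0], [365.0, 334.0], [405.0, 333.0], [405.0, 336.0]]
10 [[204.0, 387.0], [347.0, 339.0], [384.0, 329.0], [423.0, 328.0], [423.0, 331.0]]
13 [[210.0, 386.0], [352.0, 337.0], [389.0, 327.0], [429.0, 327.0], [428.0, 329.0]]
22 [[227.0, 381.0], [369.0, 333.0], [406.0, 323.0], [445.0, 322.0], [445.0, 325.0]]
lip [[424.0, 332.0], [425.0, 326.0], [473.0, 313.0], [419.0, 323.0]]
```

View pics/s5z.png

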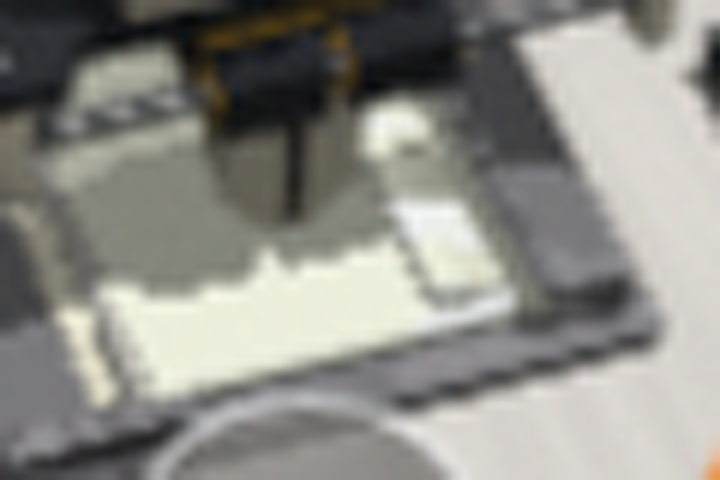

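```bash

python3 - <<'E'
from h import *
cz=lambda *a:np.array(a)/12+[275,180]-.45
print(onz('side',cz([435,298],[397,210],[380,165]),20).round(1).tolist(),'step')
print(onz('side',cz([340,200],[293,222],[235,205]),18).round(1).tolist(),'finger tip')
print(onz('side',cz([108,300],[150,395],[75,330],[105,405]),18).round(1).tolist(),'gap line, strip')
print(onz('side',cz([515,305],[525,290],[500,240]),18).round(1).tolist(),'edge')
print(((proj('side',[[637.6,-3,18],[637.6,-13,18],[599.5,-13,18],[618.5,-13,18]])-[275,180]+.45)*12).round().tolist())
E
```

```text
[[645.8, -49.7, 20.0], [647.5, -20.0, 20.0], [648.9, -4.6, 20.0]] step
[[635.6, -10.7, 18.0], [621.6, -13.7, 18.0], [609.6, -3.7, 18.0]] finger tip
[[568.5, -22.6, 18.0], [568.3, -54.2, 18.0], [557.5, -29.0, 18.0], [556.7, -53.6, 18.0]] gap line, strip
[[664.8, -56.8, 18.0], [669.1, -53.1, 18.0], [669.3, -36.0, 18.0]] edge
[[336.0, 176.0], [350.0, 205.0], [210.0, 241.0], [280.0, 223.0]]
```

The step measures at x ≈ 647, so the cover is already about home: it was dragged along by friction, with the fingertip face still ~9 mm short of the step. I'll ease the pressure, slide the fingers up to the step and push properly there.

```bash
python3 -m jog '[1,0,2,0,0]';python3 -m jog '[1,0,3,0.5,0]';python3 -m jog '[1,0,3,0.5,0]';python3 -m jog '[1,0,3,0.5,0]'
```

```text
time: 5.85
tool_pos: [618.6, -3.3, 41.8]
tcp_rot: [-3.132, 0.018, 1.563]
contact_force: [-7.0, 0.1, 12.3]
grip_width: 0.3
time: 5.95
tool_pos: [620.0, -3.2, 42.1]
tcp_rot: [-3.129, 0.018, 1.563]
contact_force: [-4.0, -0.0, 9.1]
grip_width: 0.8
time: 6.05
tool_pos: [621.5, -3.1, 42.1]
tcp_rot: [-3.126, 0.018, 1.563]
contact_force: [-5.4, 0.1, 8.1]
grip_width: 0.4
time: 6.15
tool_pos: [623.0, -3.0, 42.0]
tcp_rot: [-3.123, 0.017, 1.563]
contact_force: [-5.5, 0.3, 9.6]
grip_width: 0.2
```

```bash
for i in 1; do :; done; python3 -m jog '[1,0,3,0.5,0]';python3 -m jog '[1,0,3,0.5,0]';python3 -m jog '[1,0,3,0.5,0]';python3 -m jog '[1,0,3,0.8,0]'
```

```text
time: 6.25
tool_pos: [624.5, -2.9, 41.8]
tcp_rot: [-3.119, 0.017, 1.564]
contact_force: [-6.3, -0.2, 9.5]
grip_width: 0.7
time: 6.35
tool_pos: [625.9, -2.8, 41.7]
tcp_rot: [-3.116, 0.017, 1.564]
contact_force: [-6.5, 0.6, 11.1]
grip_width: 0.5
time: 6.45
tool_pos: [627.3, -2.6, 41.6]
tcp_rot: [-3.112, 0.017, 1.564]
contact_force: [-6.1, 0.8, 10.0]
grip_width: 0.6
time: 6.55
tool_pos: [628.7, -2.5, 41.2]
tcp_rot: [-3.108, 0.017, 1.564]
contact_force: [-8.1, -0.5, 12.9]
grip_width: 0.0
```

```bash
python3 -m jog '[1,0,3,0.5,0]';python3 -m jog '[1,0,3,0.5,0]';python3 -m jog '[1,0,3,0.5,0]';python3 -m jog '[1,0,4,0.5,0]';python3 -m jog '[1,0,5,0.8,0]'
```

```text
time: 6.65
tool_pos: [630.0, -2.4, 41.3]
tcp_rot: [-3.105, 0.017, 1.564]
contact_force: [-6.9, -0.7, 11.4]
grip_width: 0.3
time: 6.75
tool_pos: [631.5, -2.3, 41.3]
tcp_rot: [-3.101, 0.017, 1.565]
contact_force: [-5.9, -1.0, 10.6]
grip_width: 0.5
time: 6.85
tool_pos: [633.0, -2.1, 41.2]
tcp_rot: [-3.098, 0.017, 1.565]
contact_force: [-6.1, -0.7, 11.8]
grip_width: 0.4
time: 6.95
tool_pos: [634.6, -2.0, 40.9]
tcp_rot: [-3.092, 0.017, 1.565]
contact_force: [-12.8, 0.5, 11.4]
grip_width: 0.3
time: 7.05
tool_pos: [635.1, -1.8, 39.8]
tcp_rot: [-3.081, 0.016, 1.566]
contact_force: [-18.5, -1.1, 16.7]
grip_width: 0.7
```

The step is contacted now (x force rising, motion stopped at 635). A firm push against the stop while pressing down, then look.

```bash
python3 -m jog '[1,0,5,0.8,0]';python3 -m jog '[1,0,7,0.8,0]'
python3 - <<'E'
from h import *
p,d=capture('side');cv2.imwrite('pics/s6.png',cv2.resize(cv2.convertScaleAbs(p[180:220,275:335],alpha=1.3),None,fx=12,fy=12,interpolation=2)[:,:,::-1])
E
```

```text
time: 7.15
tool_pos: [635.4, -1.7, 39.1]
tcp_rot: [-3.069, 0.016, 1.566]
contact_force: [-17.1, -1.8, 20.8]
grip_width: 0.6
time: 7.25
tool_pos: [635.9, -1.6, 38.1]
tcp_rot: [-3.053, 0.016, 1.567]
contact_force: [-27.1, -1.6, 24.3]
grip_width: 0.6
```

View pics/s6.png

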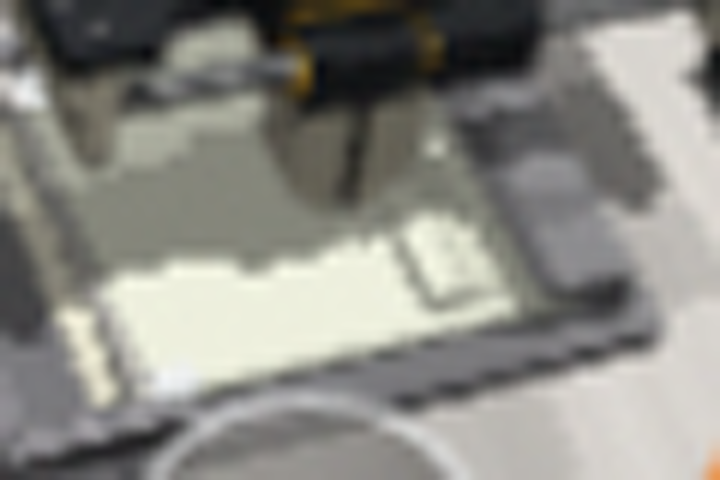

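The step is at the same pixels as before (≈(435,298) at its near end), so the cover is against its stop. Now relieve the push, then lift straight off.

```bash
python3 -m jog '[1,0,-1,0.5,0]'; python3 -m jog '[1,0,-3,-3,0,1,0,0,-10,0]'; python3 -m jog '[1,0,0,-30,0,1,0,0,-45,0,1,0,-20,-45,0,1,0,-45,-20,0,1,0,-45,0,0]'; python3 -m jog '[1,0,-45,0,0,1,0,-45,0,0,1,0,0,0,0]'
python3 - <<'E'
from h import *
for n in('side','top'):
    p,d=capture(n);np.savez(n+'7.npz',p=p,d=d)
    a=p[150:240,250:350] if n=='side' else p[135:240,190:350]
    k=6 if n=='side' else 5
    cv2.imwrite(f'pics/{n}7.png',cv2.convertScaleAbs(cv2.resize(a,None,fx=k,fy=k,interpolation=2)[:,:,::-1],alpha=1.4))
E
```

```text
time: 7.4
tool_pos: [635.1, -1.9, 39.8]
tcp_rot: [-3.053, 0.017, 1.567]
contact_force: [6.4, -0.5, 16.4]
grip_width: 0.4
time: 7.6
tool_pos: [632.8, -1.6, 53.7]
tcp_rot: [-3.053, 0.017, 1.567]
contact_force: [0.1, 0.1, -0.8]
grip_width: 0.0
time: 8.1
tool_pos: [535.1, 1.6, 205.7]
tcp_rot: [-3.047, 0.016, 1.567]
contact_force: [-0.5, -0.5, -0.0]
grip_width: 0.2
time: 8.4
tool_pos: [435.8, 3.2, 214.9]
tcp_rot: [-3.042, 0.015, 1.568]
contact_force: [0.3, -1.0, -0.3]
grip_width: 0.3
```

View pics/side7.png

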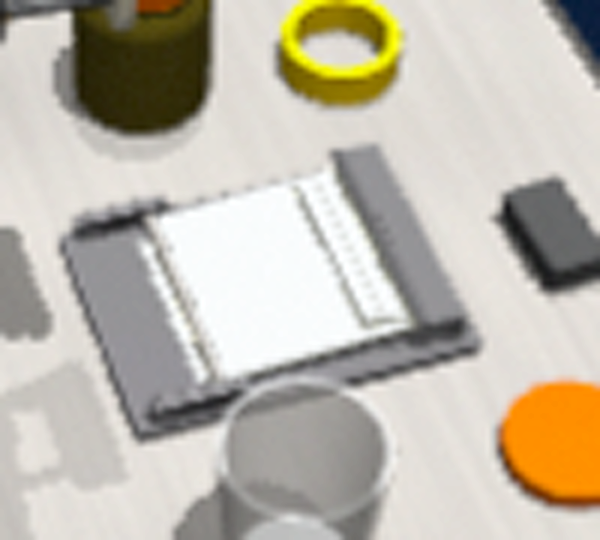

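View pics/top7.png

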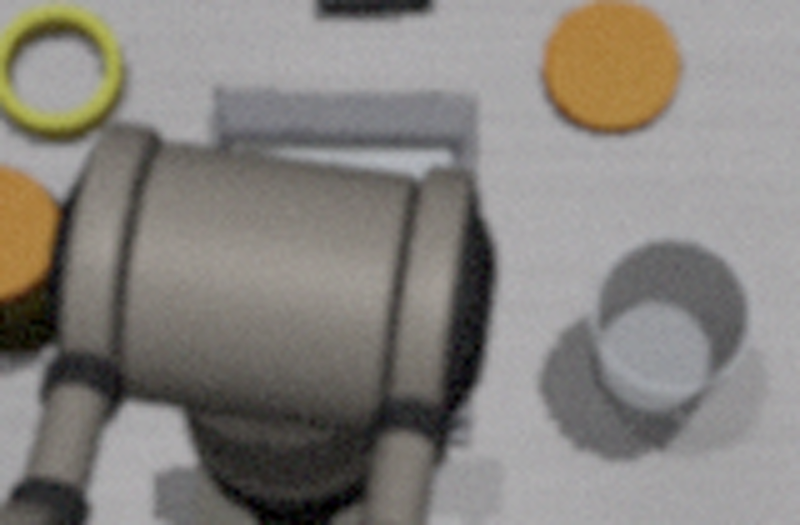

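The cover stays flat with its edge under the lip (side crop, lip front at ~(335,160)–(410,325)); jars, tape, tin and lid are unmoved. One numerical check of the slide and flatness.

```bash
python3 - <<'E'
from h import *
d=np.load('side7.npz')['d'];v,u=np.mgrid[150:240,250:350];uv=np.c_[u.ravel(),v.ravel()];dd=d[150:240,250:350].ravel()
Q=dep('side',uv,dd)[dd>0];B=Q[(abs(Q[:,1])<45)]
for lo in range(540,705,6):
    s=B[(B[:,0]>=lo)&(B[:,0]<lo+6)]
    if len(s):print(lo,np.median(s[:,2]).round(1),end=' | ')
cs=lambda *a:np.array(a)/6+[250,150]-.42
print();print('step foot',onz('side',cs([365,325],[330,258],[296,190]),20).round(1).tolist())
print('plate hinge-side line',onz('side',cs([210,380],[160,235]),18).round(1).tolist())
for n in('side','top'):
    a=np.load(n+'0.npz')['p'].astype(int);b=np.load(n+'7.npz')['p'].astype(int)
    for nm,X in(('full',(598,158,105)),('empty',(565,-160,100)),('tape',(710,97,24)),('lid',(718,-140,12)),('tin',(750,-20,22))):
        x,y=proj(n,[X])[0].astype(int);print(n,nm,np.abs(a-b)[y-12:y+12,x-12:x+12].mean().round(1),end='; ')
p=np.load('side7.npz')['p'];cv2.imwrite('pics/s7z.png',cv2.resize(p[165:215,295:335],None,fx=14,fy=11,interpolation=2)[:,:,::-1])
E
```

```text
540 9.2 | 546 10.1 | 552 10.3 | 558 10.9 | 564 16.8 | 570 18.7 | 576 18.6 | 582 18.6 | 588 19.0 | 594 19.7 | 600 19.6 | 606 19.7 | 612 20.3 | 618 20.6 | 624 20.7 | 630 21.1 | 636 21.2 | 642 24.4 | 648 27.9 | 654 26.9 | 660 24.2 | 666 27.4 | 672 28.3 | 678 27.8 | 684 28.4 | 690 28.3 | 696 25.5 | 702 2.9 | 
step foot [[645.6, -47.1, 20.0], [645.2, -0.3, 20.0], [645.5, 49.1, 20.0]]
plate hinge-side line [[560.8, -53.5, 18.0], [568.2, 43.9, 18.0]]
side full 40.6; side empty 6.7; side tape 6.8; side lid 5.8; side tin 6.3; top full 6.0; top empty 5.9; top tape 6.8; top lid 5.8; top tin 5.7;
```

View pics/s7z.png

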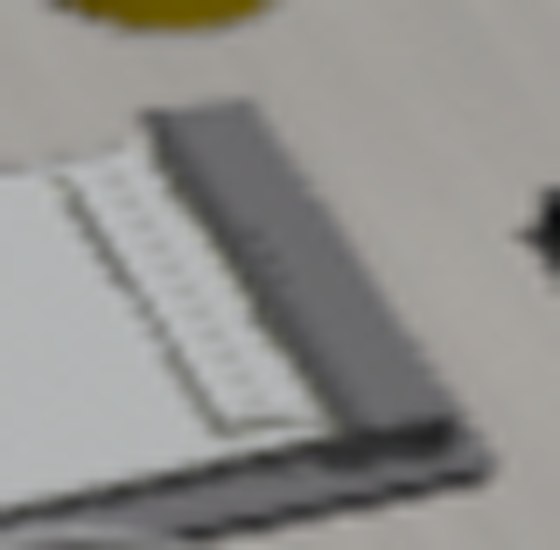

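```bash
python3 -c "
from plant import *
o=get_obs();print(o['time'],o['contact_force'],o['tool_pos']);print(close_job())"
```

```text
8.5 [ 0.57200583 -0.64059298  0.30372609] [441.23577918   2.50618113 215.43053842]
the job is handed in; nothing more can be done
None
```

I closed the card holder and handed the job in at 8.5 s; no verdict was reported. I pushed the cover over from outside with shut fingers, pressed it flat, slid it under the lip and lifted the arm clear.

**One departure from the request:** while I pressed, friction under the fingertips dragged the cover most or all of the way along before they reached the thumb step. I then eased the pressure, moved up to the step and pushed there with up to 27 N. It did not move any further.

**Last checks:**
- **Closed:** with the arm away, the cover stays shut with its free edge under the lip. Its face rises slightly from hinge to edge, about 18.6 to 21.2 mm, which fits the spring resting it against the lip's underside.
- **Fully home:** the step foot measures at x ≈ 645.5 mm, where I expected 644–647 mm. That is only good to about 2 mm, so the firm stop is the stronger evidence.
- **Other objects:** the jars, tape roll, lid and tin look unmoved. In the side view the arm hides part of the full jar, so that picture comparison disagreed, but the top view shows it unchanged. I did not compare the scoop separately; the arm never went near it.
- **Forces:** the highest reading was 36.5 N, on the fingers, when the cover first touched down flat. I eased that off straight away.

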